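Brush the offcuts out of the fruit slicer

TASK

Clear the fruit slicer: slide its carriage all the way back to the closed end of the bed, then take the brush and sweep every pineapple offcut along the bed, over the open end, into the catch pan, without touching the offcuts with the gripper (there is a blade in the bed). When the bed is clear, leave the carriage back and stand the brush on its bristles on the table, clear of the slicer, and leave the bottle, spice jar, lemon and tub standing where they are.

Things in the scene. Friction and masses are not known exactly. Their poses are not given: they have to be found in the camera images.
- slicer: hand slicer, steel, 150 mm wide (x), 440 mm long (y) with pan, fixed; origin on the table. Bed: level plate 58 mm up, y -203 mm (closed end) to +110 mm (open end), x -65 to +65 mm between side plates 10 mm thick with guide rods, tops 30 mm above the bed (end blocks 33 mm). A flush blade crosses it near the open end. Dial, radius 19 mm, 17 mm out of the -x side at y +55 mm, below bed level
- lip (a point): middle of the edge of the bed's open end, at bed height; axes as the slicer's, the sweep goes along +y. Two blade clamps stand on the bed against its side plates from 42 to 6 mm before this edge, tapered on the side that the sweep comes from: they narrow the way out to 110 mm, are 16 mm high, 24 mm with their black nuts
- pan_floor (a point): middle of the catch pan's inner floor, 4 mm above the table, just past the lip; axes as the slicer's. The pan is steel, open-topped, inside 136 mm along x and 116 mm along y, its rim 49 mm above the table
- carriage (a joint): travel in m of the white carriage on the slicer's rods: 0 = against the closed end, grows toward the open end (slicer +y), at most 0.20; at 0 it covers the bed from y -198 to -132 mm. Plate 166 x 66 x 10 mm, underside 35 mm above the bed: offcuts pass below it, the brush does not. It stays where left; about 2 N slide it
- carriage_knob (a point): middle of the head of the black grip knob on the carriage: a vertical round knob, head 32 mm across from 6 mm below this point to 11 mm above it, neck 20 mm across below; 135 mm above the table, 32 mm above the carriage plate
- brush: wooden hand brush, 0.16 kg, standing on its bristles; origin under the middle of the bristles, x along the head away from the handle, z up. Stiff bristles 74 mm (x) x 23 mm (y), 43 mm high; above them a wooden stock 78 x 26 mm, 42 to 62 mm high; the handle, 15 to 25 mm wide, 15 mm thick, runs from the stock to x = -149 mm, 45 to 63 mm high
- brush_handle (a point): point in the middle of the brush's handle, 105 mm behind the middle of the head, 55 mm above the bristle tips
- offcut_1: loose pineapple offcut lying flat on the bed: a wedge of yellow flesh with brown knobbly rind on one side, about 29 x 33 mm across and 18 mm high, 18 g; origin in the middle of its underside
- offcut_2: loose pineapple offcut lying flat on the bed: a wedge of yellow flesh with brown knobbly rind on one side, about 24 x 31 mm across and 21 mm high, 18 g; origin in the middle of its underside
- offcut_3: loose pineapple offcut lying flat on the bed: a wedge of yellow flesh with brown knobbly rind on one side, about 24 x 32 mm across and 16 mm high, 18 g; origin in the middle of its underside
- offcut_4: loose pineapple core stub standing on the bed: a pale yellow round plug 26 mm across and 18 mm high, 18 g; origin in the middle of its underside
- offcut_5: loose pineapple core stub standing on the bed: a pale yellow round plug 24 mm across and 21 mm high, 18 g; origin in the middle of its underside
- offcut_6: loose pineapple offcut lying flat on the bed: a wedge of yellow flesh with brown knobbly rind on one side, about 26 x 33 mm across and 19 mm high, 18 g; origin in the middle of its underside
- sauce_bottle: white plastic sauce bottle with a blue cap, 48 x 79 x 186 mm, stands behind the slicer; origin in the middle of its underside; leave alone
- spice_jar: spice jar with a red cap, 45 mm across, 106 mm high, stands behind the slicer; origin in the middle of its underside; leave alone
- lemon: whole lemon 71 x 53 x 51 mm, on the table by the slicer's closed end; origin in the middle of its underside; leave alone
- tub: small closed yoghurt tub, 72 mm across and 71 mm high, in front of the slicer; origin in the middle of its underside; leave alone

How it is judged:
On the way, in this order (a step that is already met when the one before it is completed fails the run):
1. the carriage is slid back to the closed end (within 12 mm of its stop) (value of joint carriage below 0.012 m), for 0.2 s.
2. the brush is picked up in the gripper (height (world z) of brush above 0.03 m and contact force between the fingers and brush above 1 N and value of joint carriage below 0.012 m), for 0.2 s.
3. all six offcuts lie in the catch pan (x of offcut_1 in the frame of pan_floor between -0.072 and 0.072 m and y of offcut_1 in the frame of pan_floor between -0.062 and 0.062 m and z of offcut_1 in the frame of pan_floor between -0.01 and 0.048 m and x of offcut_2 in the frame of pan_floor between -0.072 and 0.072 m and y of offcut_2 in the frame of pan_floor between -0.062 and 0.062 m and z of offcut_2 in the frame of pan_floor between -0.01 and 0.048 m and x of offcut_3 in the frame of pan_floor between -0.072 and 0.072 m and y of offcut_3 in the frame of pan_floor between -0.062 and 0.062 m and z of offcut_3 in the frame of pan_floor between -0.01 and 0.048 m and x of offcut_4 in the frame of pan_floor between -0.072 and 0.072 m and y of offcut_4 in the frame of pan_floor between -0.062 and 0.062 m and z of offcut_4 in the frame of pan_floor between -0.01 and 0.048 m and x of offcut_5 in the frame of pan_floor between -0.072 and 0.072 m and y of offcut_5 in the frame of pan_floor between -0.062 and 0.062 m and z of offcut_5 in the frame of pan_floor between -0.01 and 0.048 m and x of offcut_6 in the frame of pan_floor between -0.072 and 0.072 m and y of offcut_6 in the frame of pan_floor between -0.062 and 0.062 m and z of offcut_6 in the frame of pan_floor between -0.01 and 0.048 m and value of joint carriage below 0.012 m), for 0.2 s.
At the end, for the whole second after the job is handed in: all six offcuts rest in the catch pan below its rim, the carriage is within 12 mm of its stop, and the brush stands released and still on its bristles on the table (tips within 12 mm of the top, tilt under 0.2 rad), its head over 110 mm from the middle of the pan (all of step 3 and linear speed of each of offcut_1, offcut_2, offcut_3, offcut_4, offcut_5, offcut_6, brush below 0.02 m/s and height (world z) of brush below 0.012 m and angle between brush's own z axis and vertical below 0.2 rad and horizontal distance between brush and pan_floor above 0.11 m); the robot touches nothing.
It fails at once if the gripper or arm presses on an offcut (more than 1 N) (contact force between any of the fingers, the arm and offcut_1 above 1 N or contact force between any of the fingers, the arm and offcut_2 above 1 N or contact force between any of the fingers, the arm and offcut_3 above 1 N or contact force between any of the fingers, the arm and offcut_4 above 1 N or contact force between any of the fingers, the arm and offcut_5 above 1 N or contact force between any of the fingers, the arm and offcut_6 above 1 N).
It fails at once if the sauce bottle is shifted by more than 25 mm (distance of sauce_bottle from where it was at the start of the episode above 0.025 m).
It fails at once if the spice jar is shifted by more than 25 mm (distance of spice_jar from where it was at the start of the episode above 0.025 m).
It fails at once if the lemon is shifted by more than 25 mm (distance of lemon from where it was at the start of the episode above 0.025 m).
It fails at once if the tub is shifted by more than 25 mm (distance of tub from where it was at the start of the episode above 0.025 m).
It also fails if it takes over 58 s, if anything falls off the work surface, if the arm or the gripper's body presses on something with over 40 N, if the wrist force passes 120 N, or if a joint passes its speed limit or range.

ROBOT

A 6-joint arm with a two-finger parallel gripper is mounted at the origin on a cart in front of the work surface, level with it; the furniture and walls round the work are solid. World frame = base frame: x ahead of the robot, y to its left, z up, the work surface at z = 0. Lengths are in m, angles in rad, forces in N, time in s.
With the tool pointing down it reaches from about 0.35 to 0.725 m from the base axis. Payload 4.3 kg.
Tool frame: the origin (TCP) lies on the centre line of the jaws, within the pads' length; the fingertips stand robot.tip_reach ahead of it and the grasp point (between the pads) lies 5 mm behind it (robot.tip_reach is the distance from the TCP to the fingertips, in m); z points along the fingers, y is the line along which they close (so a half turn about z gives the same grasp; the last joint's range is limited). The gripper opens to 85 mm and grips with 20 to 120 N. Pads are 22 mm wide; open, the fingers measure 114 mm over their backs; the gripper's body (76 mm by 85 mm) begins 54 mm behind the grasp point. The pads swing forward as they close: fully open they stand 13 mm farther back than shut.
Start: joints at [1.215, 0.377, 0.081, 1.274, 0, 1.46], TCP at [0.14, 0.558, 0.245] pointing down, gripper open.
Joint ranges: [-2.72, 2.72], [-0.84, 1.66], [-1.02, 1.22], [-1.77, 2.12], [-1.37, 1.28], [-3.14, 3.14]. Speed limits (rad/s): [2.57, 2.57, 3.14, 3.14, 3.14, 3.14].

INTERFACE

Orientations are given as a rotation vector (axis times angle).
In Python, from cell import robot gives the robot as it stands. The module is installed in compiled form; this text tells all that it offers.
- The arm moves only by the tool drive_tool, never from a script. Its argument "rows" is a list of rows, each an object of numbers: "tx", "ty", "tz": the shift along the tool's x, y, z in m; "roll": the turn about the tool's z in degrees. A call has exactly 5 rows; each row shifts and turns the commanded pose from where the row before left it, along the tool's axes as they then stand; what a row does not reach is not made up. A row lasts 1/10 s, in which the tool goes at most 50 mm and 8.59 degrees, less where a joint would pass 70% of its speed; a pose out of reach is approached as far as the arm can. A call is refused whole if a number of a shift passes 0.05 or a number of a turn 8.59, either way. A call with a gripper value outside its range is refused whole. "claw" is the opening, from 0 (shut) to 1 (fully open), set as the call begins (left out, the last holds). The fingers move at their own pace and stop on an object; "grip_force" is the grip in N (left out, the last holds). Time passes only in rows, so rows that do not move let the fingers close, or fill a call up. It gives the time, the measured TCP pose, the force, the opening and the grip force at its end, in the units of the state.
- robot.sense(): the state, without advancing time (a new reading comes with each control period).
- robot.capture(name): name is "side" or "top"; returns a dict with "img" (400x640x3 uint8, red, green, blue), "depth" (400x640 float32, m along the optical axis (not along the pixel's ray), 0 where there is no reading), "camera_matrix" (3x3 intrinsics, pixels), "T" (4x4, takes a point from camera to world coordinates). Camera axes: x right, y down, z forward; pixel columns grow to the right and rows downward; lengths in m; the calibration is good to about 2 mm. A picture is of the moment at which its call begins.
- robot.job_done(): hands the job in; it is judged then, once.
The state is a dict: "time_s": time; "q": joint angles; "qd": joint speeds; "joint_efforts": joint torques, N m; "tool_pos": TCP position; "orientation": TCP orientation; "wrist_force": force on the tool from outside, world axes, zero at the start; "moment": the same for the moment, N m; "width": finger opening in m; "grasp_force": force on a finger pad.
Only numpy, scipy, OpenCV 4.12 (cv2) and the standard library are available. Lean on these libraries where they do the work, as an engineer would, in place of code of your own. Each camera call takes 0.05 s, during which the arm holds its last target. There are 200 camera calls.

## Working session

There is one attempt and no reset: what is moved stays moved. The work goes in short steps, Python scripts to look and compute and a tool call to move; the robot and the scene stay as the last step left them, time stands still between calls to the robot, and variables do not carry over. Pictures are saved under pics/ and viewed, at most 10 in all, crops included, and the job is handed in when it is done.

Besides the shell and the picture viewer there is one more tool, called after "Request:" in YAML: its name, and indented under it one key for each argument. drive_tool: Moves the arm, as the interface text tells. Its arguments: {"type":"object","properties":{"rows":{"type":"array","items":{"type":"object","properties":{"tx":{"type":"number"},"ty":{"type":"number"},"tz":{"type":"number"},"roll":{"type":"number"}}}},"claw":{"type":"number"},"grip_force":{"type":"number"}},"required":["rows"]}

```bash
mkdir -p pics; cat > h.py <<'E'
import numpy as np, cv2
from cell import robot
def cap(n):
    c=robot.capture(n); return c
def pts(c):
    d=c["depth"]; K=c["camera_matrix"]; v,u=np.indices(d.shape)
    p=np.stack([(u-K[0,2])/K[0,0]*d,(v-K[1,2])/K[1,1]*d,d],-1)
    T=c["T"]; w=p@T[:3,:3].T+T[:3,3]; w[d==0]=np.nan; return w
def save(c,n): cv2.imwrite("pics/"+n,c["img"][:,:,::-1])
E
python3 - <<'E'
from h import *
for n in("top","side"):
    c=cap(n); save(c,n+"0.png"); np.savez(n+"0.npz",**c); print(n,c["T"].round(3).tolist(),c["camera_matrix"].round(1).tolist())
s=robot.sense(); print(s, robot.tip_reach)
E
```

```text
top [[0.027, -0.989, 0.147, 0.386], [-1.0, -0.028, -0.001, 0.048], [0.005, -0.147, -0.989, 1.422], [0.0, 0.0, 0.0, 1.0]] [[504.6, 0.0, 327.3], [0.0, 504.6, 195.1], [0.0, 0.0, 1.0]]
side [[-0.98, -0.111, 0.166, 0.403], [-0.199, 0.495, -0.846, 0.829], [0.012, -0.862, -0.507, 0.588], [0.0, 0.0, 0.0, 1.0]] [[429.1, 0.0, 324.9], [0.0, 429.1, 196.8], [0.0, 0.0, 1.0]]
{'time_s': 0.1, 'q': array([1.21470787e+00, 3.78013647e-01, 7.98083602e-02, 1.27441498e+00,
       1.17186647e-05, 1.46051627e+00]), 'qd': array([-1.67859673e-03, -1.20389543e-03,  3.93908375e-03, -6.32185962e-06,
        1.04062795e-04, -8.46052999e-04]), 'joint_efforts': array([ 6.02682358e-04, -4.64694107e+01,  2.70582837e+01,  1.20354490e-02,
       -1.38186001e-04,  8.58049930e-06]), 'tool_pos': array([0.13970857, 0.5572054 , 0.24445972]), 'orientation': array([-3.85090391e-01, -3.11746410e+00,  2.78286508e-03]), 'wrist_force': array([ 0.375423  , -0.10996833,  0.10147347]), 'moment': array([0.02343116, 0.01031412, 0.00614706]), 'grasp_force': 0.0, 'width': 0.085310630666039} 0.014
```

```bash
ls .
```

```text
h.py
pics
side0.npz
top0.npz
```

View pics/top0.png

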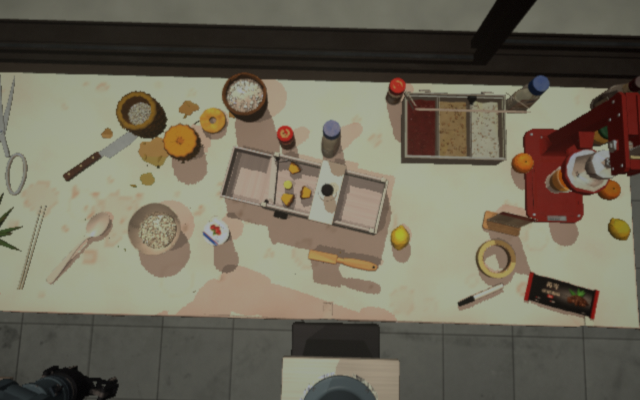

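View pics/side0.png

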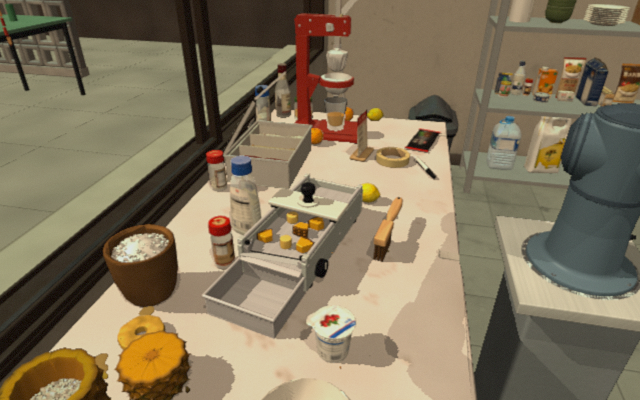

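The top view shows the slicer with its pan at left (250,178) and its closed end at right (385,205). The knob is at (327,190), and the brush head is at (323,257) with its handle running right to (376,266). The tub is at (215,232) and the lemon at (400,236).

```bash
python3 - <<'E'
from h import *
c=dict(np.load("top0.npz")); w=pts(c)
im=c["img"][135:285,215:415,::-1]
cv2.imwrite("pics/crop0.png",cv2.resize(im,None,fx=4,fy=4,interpolation=cv2.INTER_CUBIC))
# ortho height stats
roi=np.zeros(w.shape[:2],bool); roi[135:285,215:415]=1
z=w[...,2]
def rect(m):
    p=w[m][:,:2].astype(np.float32); r=cv2.minAreaRect(p); return len(p),np.median(p,0).round(4),[np.round(x,4) for x in r],cv2.boxPoints(r).round(3).tolist()
def blobs(m,minA=15):
    n,l,st,ce=cv2.connectedComponentsWithStats(m.astype(np.uint8))
    for i in range(1,n):
        if st[i,4]>=minA: print(st[i],ce[i].round(1),rect(l==i),"z",np.nanmedian(w[l==i][:,2]).round(3))
print("knob");blobs(roi&(z>.128)&(z<.16))
print("brush/..");blobs(roi&(z>.04)&(z<.075)&(w[...,0]<.40))
print("rim");blobs(roi&(z>.038)&(z<.115)&(w[...,0]>.38),100)
print("table z",np.nanmedian(z[290:310,100:300]))
h=cv2.cvtColor(c["img"],cv2.COLOR_RGB2HSV)
print("yellow");blobs(roi&(h[...,1]>140)&(h[...,2]>110)&(h[...,0]>10)&(h[...,0]<35)&(z>.055)&(w[...,0]>.37),4)
E
```

```text
knob
[323 135  16  11  81] [329.5 140.8] (81, array([0.7191, 0.0458], dtype=float32), [array([0.7228, 0.0432]), array([0.0403, 0.0221]), np.float64(83.9612)], [[0.7099999785423279, 0.024000000208616257], [0.7319999933242798, 0.02199999988079071], [0.7360000014305115, 0.06199999898672104], [0.7139999866485596, 0.06400000303983688]]) z 0.141
[321 184  13  13 121] [327.1 190.1] (121, array([0.5893, 0.0475], dtype=float32), [array([0.5895, 0.0476]), array([0.0297, 0.0289]), np.float64(48.1522)], [[0.5690000057220459, 0.04600000008940697], [0.5899999737739563, 0.027000000700354576], [0.6100000143051147, 0.04899999871850014], [0.5889999866485596, 0.06800000369548798]]) z 0.147
brush/..
[347 266  31   5 100] [364.1 267.9] (100, array([ 0.3954, -0.0583], dtype=float32), [array([ 0.3947, -0.0515]), array([0.0804, 0.0102]), np.float64(87.9937)], [[0.3880000114440918, -0.09099999815225601], [0.39800000190734863, -0.09200000017881393], [0.4009999930858612, -0.010999999940395355], [0.39100000262260437, -0.010999999940395355]]) z 0.063
rim
[277 135  18  14 194] [286.2 140.4] (194, array([0.7305, 0
[... 4009 characters left out ...]
]) z 0.062
[334 257  31  12  76] [350.2 263.8] (76, array([ 0.4044, -0.0231], dtype=float32), [array([ 0.4065, -0.0167]), array([0.0835, 0.011 ]), np.float64(74.6648)], [[0.38999998569488525, -0.054999999701976776], [0.4009999930858612, -0.057999998331069946], [0.4230000078678131, 0.02199999988079071], [0.41200000047683716, 0.02500000037252903]]) z 0.064
[366 268   9   2  11] [369.4 268.8] (11, array([ 0.3927, -0.0698], dtype=float32), [array([ 0.3939, -0.0728]), array([0.0026, 0.0215]), np.float64(1.111)], [[0.3919999897480011, -0.06199999898672104], [0.3930000066757202, -0.08399999886751175], [0.39500001072883606, -0.08399999886751175], [0.39500001072883606, -0.06199999898672104]]) z 0.064
```

View pics/crop0.png

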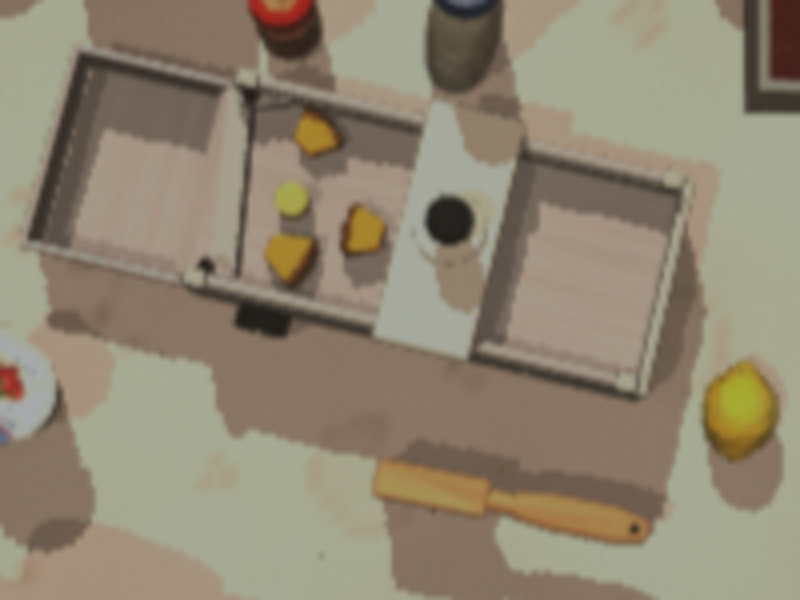

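The crop shows four offcuts in front of the carriage. The other two must be under it. Next I'll fit the slicer's frame.

```bash
python3 - <<'E'
from h import *
c=dict(np.load("top0.npz")); w=pts(c); z=w[...,2]
def rect(m):
    m=cv2.morphologyEx(m.astype(np.uint8),cv2.MORPH_OPEN,np.ones((2,2)))>0
    p=w[m][:,:2].astype(np.float32); r=cv2.minAreaRect(p); return len(p),[np.round(x,4) for x in r]
reg=np.zeros(z.shape,bool); reg[155:240,218:392]=1
print("carriage",rect(reg&(abs(z-.103)<.006)))
tops=reg&(z>.078)&(z<.097); 
print("tops",rect(tops),np.percentile(z[tops],[10,50,90]))
print("pan rim",rect(reg&(abs(z-.049)<.006)))
print("pan floor",rect(reg&(abs(z-.004)<.003)&(w[...,1]>.2)&(w[...,0]>.53)))
# side camera
s=dict(np.load("side0.npz")); ws=pts(s); zs=ws[...,2]
m=(abs(zs-.103)<.006)&(ws[...,0]>.45)&(ws[...,0]<.7)&(abs(ws[...,1])<.15)
p=ws[m][:,:2].astype(np.float32); print("side carriage",len(p),cv2.minAreaRect(p))
m=(zs>.12)&(zs<.16)&(abs(ws[...,0]-.59)<.05)&(abs(ws[...,1]-.05)<.04); print("side knob",np.nanmin(ws[m],0),np.nanmax(ws[m],0))
m=(zs>.03)&(zs<.075)&(ws[...,0]>.36)&(ws[...,0]<.45)&(abs(ws[...,1])<.12); p=ws[m][:,:2].astype(np.float32); print("side brush",len(p),cv2.minAreaRect(p), np.percentile(zs[m],[5,95]))
# bottle / jar / lemon heights
for n,a in (("bottle",(slice(115,160),slice(318,345))),("jar",(slice(120,150),slice(275,297)))):
    q=w[a].reshape(-1,3); q=q[q[:,2]>.05]; print(n,np.nanmin(q,0).round(3),np.nanmax(q,0).round(3))
E
```

```text
carriage (1261, [array([nan, nan]), array([0., 0.]), np.float64(0.0)])
tops (780, [array([0.591 , 0.0541]), array([0.315 , 0.1491]), np.float64(77.9757)]) [0.07914325 0.08666185 0.09179041]
pan rim (260, [array([0.6246, 0.2318]), array([0.2   , 0.1518]), np.float64(71.6556)])
pan floor (690, [array([0.6287, 0.2598]), array([0.2137, 0.0862]), np.float64(44.5727)])
side carriage 1244 ((0.5940294861793518, 0.05167929455637932), (0.07020339369773865, 0.16652384400367737), 78.36063385009766)
side knob [0.57811522 0.03855409 0.1200454 ] [0.60898311 0.06768537 0.14927836]
side brush 651 ((0.4146692454814911, 0.007083132863044739), (0.18375232815742493, 0.025727970525622368), 79.6961441040039) [0.03530475 0.06476283]
bottle [0.703 0.016 0.05 ] [0.761 0.065 0.195]
jar [0.723 0.142 0.051] [0.767 0.187 0.115]
```

Request:
drive_tool:
  rows:
    - {"tx": -0.04, "ty": -0.027, "roll": -0.5}
    - {"tx": -0.04, "ty": -0.027, "roll": -0.5}
    - {"tx": -0.04, "ty": -0.027, "roll": -0.5}
    - {"tx": -0.04, "ty": -0.027, "roll": -0.5}
    - {"tx": -0.04, "ty": -0.027, "roll": -0.3}
  claw: 1
  grip_force: 20

```text
schema error: expected keys tx, ty, tz, roll
```

```bash
cat >> h.py <<'E'
from scipy.spatial.transform import Rotation as Ro
O=np.array([.6005,.0996]); A=np.radians(78.2); SY=np.array([np.cos(A),np.sin(A)]); SX=np.array([SY[1],-SY[0]])
def sl(x,y): return O+x*SX+y*SY
def go(x,y,z,yang=None):
    s=robot.sense(); R=Ro.from_rotvec(s["orientation"]).as_matrix(); p=s["tool_pos"]
    d=R.T@(np.array([x,y,z])-p); a=np.degrees(np.arctan2(R[1,1],R[0,1]))
    print("t",round(s["time_s"],2),"pos",p.round(4),"tilt",R[:,2].round(3),"yang",a.round(2),"q6",s["q"][5].round(2),"F",s["wrist_force"].round(1),"w",round(s["width"],4),"gf",round(s["grasp_force"],1))
    print(" tool delta",d.round(4),"roll", None if yang is None else round(-((yang-a+180)%360-180),2))
E
python3 -c "
from h import *
go(.591,.05,.2445,78.2)"
```

```text
t 0.1 pos [0.1397 0.5572 0.2445] tilt [-0.001 -0.002 -1.   ] yang 75.92 q6 1.46 F [ 0.4 -0.1  0.1] w 0.0853 gf 0.0
 tool delta [-5.611e-01 -3.821e-01  5.000e-04] roll -2.28
```

Request:
drive_tool:
  rows:
    - {"tx": -0.036, "ty": -0.025, "tz": 0, "roll": -0.5}
    - {"tx": -0.036, "ty": -0.025, "tz": 0, "roll": -0.5}
    - {"tx": -0.036, "ty": -0.025, "tz": 0, "roll": -0.5}
    - {"tx": -0.036, "ty": -0.025, "tz": 0, "roll": -0.5}
    - {"tx": -0.036, "ty": -0.025, "tz": 0, "roll": -0.3}
  claw: 1
  grip_force: 20

```text
time_s: 0.6
tool_pos: [0.2875, 0.3936, 0.245]
orientation: [-0.321, -3.125, 0.001]
wrist_force: [0.8, -0.3, 0.1]
width: 0.0857
grasp_force: 0.0
```

Request:
drive_tool:
  rows:
    - {"tx": -0.036, "ty": -0.025, "tz": 0, "roll": 0}
    - {"tx": -0.036, "ty": -0.025, "tz": 0, "roll": 0}
    - {"tx": -0.036, "ty": -0.025, "tz": 0, "roll": 0}
    - {"tx": -0.036, "ty": -0.025, "tz": 0, "roll": 0}
    - {"tx": -0.036, "ty": -0.025, "tz": 0, "roll": 0}

```text
time_s: 1.1
tool_pos: [0.4383, 0.2345, 0.245]
orientation: [-0.323, -3.124, 0.0]
wrist_force: [0.9, -0.1, 0.7]
width: 0.0857
grasp_force: 0.0
```

```bash
python3 -c "
from h import *
go(.591,.05,.2445,78.2)"
```

```text
t 1.1 pos [0.4383 0.2345 0.245 ] tilt [-0.001  0.    -1.   ] yang 78.21 q6 0.57 F [ 0.9 -0.1  0.7] w 0.0857 gf 0.0
 tool delta [-0.1872 -0.1495  0.0004] roll 0.01
```

Request:
drive_tool:
  rows:
    - {"tx": -0.038, "ty": -0.03, "tz": 0, "roll": 0}
    - {"tx": -0.038, "ty": -0.03, "tz": 0, "roll": 0}
    - {"tx": -0.038, "ty": -0.03, "tz": 0, "roll": 0}
    - {"tx": -0.038, "ty": -0.03, "tz": 0, "roll": 0}
    - {"tx": -0.015, "ty": -0.011, "tz": 0, "roll": 0}

```text
time_s: 1.6
tool_pos: [0.5764, 0.0701, 0.2444]
orientation: [0.329, 3.124, -0.002]
wrist_force: [-0.1, 0.5, -0.8]
width: 0.0853
grasp_force: 0.0
```

```bash
python3 -c "
from h import *
go(.591,.05,.2445,78.2)"
```

```text
t 1.6 pos [0.5764 0.0701 0.2444] tilt [-0.    -0.001 -1.   ] yang 77.98 q6 0.22 F [-0.1  0.5 -0.8] w 0.0853 gf 0.0
 tool delta [-0.0184 -0.0166 -0.0001] roll -0.22
```

Request:
drive_tool:
  rows:
    - {"tx": -0.012, "ty": -0.012, "tz": 0.02, "roll": 0}
    - {"tx": 0, "ty": 0, "tz": 0.02, "roll": 0}
    - {"tx": 0, "ty": 0, "tz": 0, "roll": 0}
    - {"tx": 0, "ty": 0, "tz": 0, "roll": 0}
    - {"tx": 0, "ty": 0, "tz": 0, "roll": 0}

```text
time_s: 2.1
tool_pos: [0.5839, 0.06, 0.2064]
orientation: [0.321, 3.124, 0.0]
wrist_force: [-0.3, 0.2, 0.5]
width: 0.085
grasp_force: 0.0
```

```bash
python3 -c "
from h import *
go(.591,.05,.137,78.2)"
```

```text
t 2.1 pos [0.5839 0.06   0.2064] tilt [ 0.001  0.    -1.   ] yang 78.26 q6 0.2 F [-0.3  0.2  0.5] w 0.085 gf 0.0
 tool delta [-0.0089 -0.0084  0.0694] roll 0.06
```

Request:
drive_tool:
  rows:
    - {"tx": -0.009, "ty": -0.008, "tz": 0.02, "roll": 0}
    - {"tx": 0, "ty": 0, "tz": 0.025, "roll": 0}
    - {"tx": 0, "ty": 0, "tz": 0.023, "roll": 0}
    - {"tx": 0, "ty": 0, "tz": 0, "roll": 0}
    - {"tx": 0, "ty": 0, "tz": 0, "roll": 0}

```text
time_s: 2.6
tool_pos: [0.591, 0.0503, 0.1384]
orientation: [0.321, 3.124, 0.0]
wrist_force: [-0.3, -0.1, 0.6]
width: 0.085
grasp_force: 0.0
```

Request:
drive_tool:
  rows:
    - {"tx": 0, "ty": 0, "tz": 0, "roll": 0}
    - {"tx": 0, "ty": 0, "tz": 0, "roll": 0}
    - {"tx": 0, "ty": 0, "tz": 0, "roll": 0}
    - {"tx": 0, "ty": 0, "tz": 0, "roll": 0}
    - {"tx": 0, "ty": 0, "tz": 0, "roll": 0}
  claw: 0
  grip_force: 20

```text
time_s: 3.1
tool_pos: [0.5913, 0.0499, 0.1382]
orientation: [0.322, 3.123, 0.0]
wrist_force: [-1.8, 0.3, 4.7]
width: 0.0307
grasp_force: 19.7
```

```bash
python3 -c "
from h import *
go(*sl(0,-.163),.137,78.2)"
```

```text
t 3.1 pos [0.5913 0.0499 0.1382] tilt [ 0.002 -0.    -1.   ] yang 78.21 q6 0.18 F [-1.8  0.3  4.7] w 0.0307 gf 19.7
 tool delta [ 0.0012 -0.1124  0.0012] roll 0.01
```

Request:
drive_tool:
  rows:
    - {"tx": 0, "ty": -0.012, "tz": 0, "roll": 0}
    - {"tx": 0, "ty": -0.025, "tz": 0, "roll": 0}
    - {"tx": 0, "ty": -0.03, "tz": 0, "roll": 0}
    - {"tx": 0, "ty": -0.025, "tz": 0, "roll": 0}
    - {"tx": 0, "ty": -0.015, "tz": 0, "roll": 0}

```text
time_s: 3.6
tool_pos: [0.5685, -0.0561, 0.1382]
orientation: [0.324, 3.124, 0.003]
wrist_force: [-1.0, 2.5, 7.9]
width: 0.0307
grasp_force: 20.7
```

Request:
drive_tool:
  rows:
    - {"tx": 0, "ty": -0.003, "tz": 0, "roll": 0}
    - {"tx": 0, "ty": -0.002, "tz": 0, "roll": 0}
    - {"tx": 0, "ty": -0.001, "tz": 0, "roll": 0}
    - {"tx": 0, "ty": 0, "tz": 0, "roll": 0}
    - {"tx": 0, "ty": 0, "tz": 0, "roll": 0}

```text
time_s: 4.1
tool_pos: [0.5685, -0.0561, 0.1381]
orientation: [0.318, 3.124, 0.018]
wrist_force: [1.5, 15.6, 7.1]
width: 0.0303
grasp_force: 20.7
```

```bash
python3 - <<'E'
from h import *
go(*sl(0,-.165),.137,78.2)
for n in("top","side"):
    c=cap(n); w=pts(c); z=w[...,2]
    save(c,n+"1.png")
    m=(abs(z-.103)<.005)&(w[...,0]>.44)&(w[...,0]<.7)&(w[...,1]<.05)&(w[...,1]>-.15)
    p=w[m][:,:2]; q=np.c_[(p-O)@SX,(p-O)@SY]; print(n,len(p),np.percentile(q,[2,50,98],axis=0).round(4))
E
```

```text
t 4.1 pos [ 0.5685 -0.0561  0.1381] tilt [ 0.003  0.011 -1.   ] yang 78.38 q6 -0.01 F [ 1.5 15.6  7.1] w 0.0303 gf 20.7
 tool delta [ 0.0005 -0.0061  0.0011] roll 0.18
top 54 [[-0.0787 -0.1331]
 [-0.0314 -0.1292]
 [ 0.0437 -0.1273]]
side 911 [[-0.079  -0.1866]
 [-0.0124 -0.1455]
 [ 0.0815 -0.123 ]]
```

Request:
drive_tool:
  rows:
    - {"tx": 0, "ty": 0.006, "tz": 0, "roll": 0}
    - {"tx": 0, "ty": 0, "tz": 0, "roll": 0}
    - {"tx": 0, "ty": 0, "tz": 0, "roll": 0}
    - {"tx": 0, "ty": 0, "tz": -0.02, "roll": 0}
    - {"tx": 0, "ty": 0, "tz": -0.04, "roll": 0}
  claw: 1

```text
time_s: 4.7
tool_pos: [0.5661, -0.0551, 0.1943]
orientation: [-0.323, -3.117, -0.0]
wrist_force: [0.7, -0.3, 0.5]
width: 0.0854
grasp_force: 0.0
```

Request:
drive_tool:
  rows:
    - {"tx": 0, "ty": 0, "tz": -0.02, "roll": -8.5}
    - {"tx": 0, "ty": 0, "tz": 0, "roll": -8.5}
    - {"tx": 0, "ty": 0, "tz": 0, "roll": -8.5}
    - {"tx": 0, "ty": 0, "tz": 0, "roll": -8.5}
    - {"tx": 0, "ty": 0, "tz": 0, "roll": -8.5}

```text
time_s: 5.2
tool_pos: [0.5687, -0.0557, 0.2171]
orientation: [0.84, -3.027, 0.001]
wrist_force: [1.1, 0.5, -0.3]
width: 0.0854
grasp_force: 0.0
```

Request:
drive_tool:
  rows:
    - {"tx": 0, "ty": 0, "tz": 0, "roll": -8.5}
    - {"tx": 0, "ty": 0, "tz": 0, "roll": -8.5}
    - {"tx": 0, "ty": 0, "tz": 0, "roll": -8.5}
    - {"tx": 0, "ty": 0, "tz": 0, "roll": -8.5}
    - {"tx": 0, "ty": 0, "tz": 0, "roll": -8.5}

```text
time_s: 5.7
tool_pos: [0.5687, -0.0556, 0.217]
orientation: [1.88, -2.516, -0.0]
wrist_force: [0.0, -1.0, -0.4]
width: 0.0853
grasp_force: 0.0
```

```bash
sed -i 's/^O=np.array(\[.6005,.0996\])/O=np.array([.602,.1045])/' h.py; python3 - <<'E'
from h import *
go(.4045,-.05,.12,170)
E
```

```text
t 5.7 pos [ 0.5687 -0.0556  0.217 ] tilt [-0.001 -0.    -1.   ] yang 163.52 q6 -1.49 F [ 0.  -1.  -0.4] w 0.0853 gf 0.0
 tool delta [0.0411 0.159  0.0971] roll -6.48
```

View pics/side1.png

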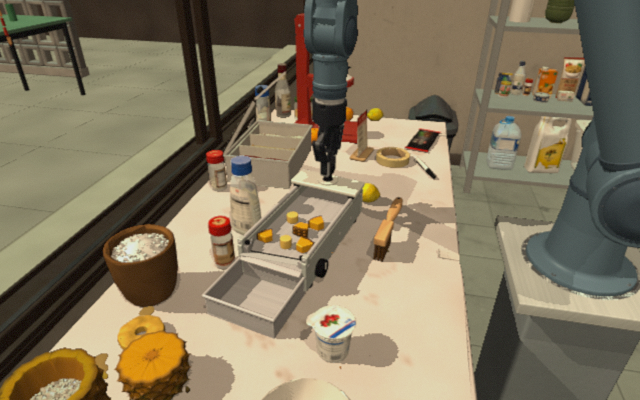

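The carriage is fully back. All six offcuts are visible on the bed around (265–317, 218–244) in the side view, well ahead of the carriage.

Request:
drive_tool:
  rows:
    - {"tx": 0, "ty": 0, "tz": 0, "roll": -6.5}
    - {"tx": 0.006, "ty": 0.04, "tz": 0, "roll": 0}
    - {"tx": 0.006, "ty": 0.04, "tz": 0, "roll": 0}
    - {"tx": 0.006, "ty": 0.04, "tz": 0.03, "roll": 0}
    - {"tx": 0.005, "ty": 0.042, "tz": 0.03, "roll": 0}

```text
time_s: 6.2
tool_pos: [0.4066, -0.0495, 0.1584]
orientation: [-2.012, 2.412, -0.004]
wrist_force: [0.7, -0.1, -0.5]
width: 0.0855
grasp_force: 0.0
```

Request:
drive_tool:
  rows:
    - {"tx": 0, "ty": 0, "tz": 0.03, "roll": 0}
    - {"tx": 0, "ty": 0, "tz": 0.005, "roll": 0}
    - {"tx": 0, "ty": 0, "tz": 0, "roll": 0}
    - {"tx": 0, "ty": 0, "tz": 0, "roll": 0}
    - {"tx": 0, "ty": 0, "tz": 0, "roll": 0}

```text
time_s: 6.7
tool_pos: [0.4097, -0.0493, 0.1252]
orientation: [-2.012, 2.41, -0.005]
wrist_force: [-0.8, 0.4, 0.2]
width: 0.0857
grasp_force: 0.0
```

```bash
python3 - <<'E'
from h import *
go(.4045,-.05,.053,170)
c=cap("side"); w=pts(c); save(c,"side2.png")
cv2.imwrite("pics/c2.png",cv2.resize(c["img"][130:290,330:450,::-1],None,fx=3.7,fy=3.7))
E
```

```text
t 6.7 pos [ 0.4097 -0.0493  0.1252] tilt [ 0.004 -0.001 -1.   ] yang 169.72 q6 -1.67 F [-0.8  0.4  0.2] w 0.0857 gf 0.0
 tool delta [0.0016 0.0053 0.0722] roll -0.28
```

View pics/c2.png

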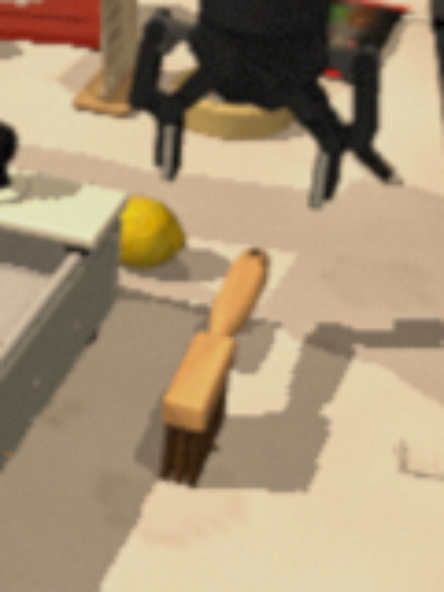

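The fingers straddle the handle (around (235,300) in the crop), so I can descend and grip.

Request:
drive_tool:
  rows:
    - {"tx": 0.001, "ty": 0.005, "tz": 0.02, "roll": -0.3}
    - {"tx": 0, "ty": 0, "tz": 0.025, "roll": 0}
    - {"tx": 0, "ty": 0, "tz": 0.02, "roll": 0}
    - {"tx": 0, "ty": 0, "tz": 0.007, "roll": 0}
    - {"tx": 0, "ty": 0, "tz": 0, "roll": 0}

```text
time_s: 7.25
tool_pos: [0.4022, -0.0486, 0.0514]
orientation: [2.02, -2.406, -0.001]
wrist_force: [0.1, 0.0, 0.0]
width: 0.0855
grasp_force: 0.0
```

```bash
python3 - <<'E'
from h import *
go(.4045,-.05,.053,170)
E
```

```text
t 7.25 pos [ 0.4022 -0.0486  0.0514] tilt [-0.001  0.    -1.   ] yang 170.03 q6 -1.67 F [0.1 0.  0. ] w 0.0855 gf 0.0
 tool delta [ 0.0009 -0.0025 -0.0016] roll 0.03
```

Request:
drive_tool:
  rows:
    - {"tx": 0.001, "ty": -0.002, "tz": -0.002, "roll": 0}
    - {"tx": 0, "ty": 0, "tz": 0, "roll": 0}
    - {"tx": 0, "ty": 0, "tz": 0, "roll": 0}
    - {"tx": 0, "ty": 0, "tz": 0, "roll": 0}
    - {"tx": 0, "ty": 0, "tz": 0, "roll": 0}
  claw: 0
  grip_force: 90

```text
time_s: 7.75
tool_pos: [0.4042, -0.0503, 0.054]
orientation: [-2.02, 2.406, -0.001]
wrist_force: [0.1, -1.1, 1.9]
width: 0.0224
grasp_force: 87.9
```

Request:
drive_tool:
  rows:
    - {"tx": 0, "ty": 0, "tz": 0, "roll": 0}
    - {"tx": 0, "ty": 0, "tz": 0, "roll": 0}
    - {"tx": 0, "ty": 0, "tz": -0.01, "roll": 0}
    - {"tx": 0, "ty": 0, "tz": -0.03, "roll": 0}
    - {"tx": 0, "ty": 0, "tz": -0.04, "roll": 0}

```text
time_s: 8.25
tool_pos: [0.4014, -0.0492, 0.133]
orientation: [2.018, -2.404, -0.008]
wrist_force: [1.4, 0.3, -1.4]
width: 0.0222
grasp_force: 88.6
```

Request:
drive_tool:
  rows:
    - {"tx": 0, "ty": 0, "tz": -0.04, "roll": 0}
    - {"tx": 0, "ty": 0, "tz": 0, "roll": 0}
    - {"tx": 0, "ty": 0, "tz": 0, "roll": 0}
    - {"tx": 0, "ty": 0, "tz": 0, "roll": 0}
    - {"tx": 0, "ty": 0, "tz": 0, "roll": 0}

```text
time_s: 8.75
tool_pos: [0.4024, -0.0496, 0.1719]
orientation: [2.018, -2.405, -0.005]
wrist_force: [0.0, 0.7, -2.1]
width: 0.0227
grasp_force: 88.6
```

```bash
python3 - <<'E'
from h import *
go(.4045,-.05,.053,170)
R=Ro.from_rotvec(robot.sense()["orientation"]).as_matrix(); tp=robot.sense()["tool_pos"]
for n in("top","side"):
    c=cap(n); w=pts(c); z=w[...,2]; save(c,n+"3.png")
    h=cv2.cvtColor(c["img"],cv2.COLOR_RGB2HSV)
    m=(h[...,1]>90)&(h[...,0]>5)&(h[...,0]<28)&(h[...,2]>80)&(abs(w[...,0]-.41)<.06)&(w[...,1]>-.01)&(w[...,1]<.14)&(z>.1)
    p=w[m]; r=cv2.minAreaRect(p[:,:2].astype(np.float32)); print(n,len(p),r, np.percentile(p[:,2],[5,50,95]).round(4), "front y",np.percentile(p[:,1],[2,98]))
    t=p[p[:,2]>np.percentile(p[:,2],50)-.006]
    if len(t)>20:
        cf=np.linalg.lstsq(np.c_[t[:,:2],np.ones(len(t))],t[:,2],rcond=None)[0]; print("top plane slope",cf.round(3))
E
```

```text
t 8.75 pos [ 0.4024 -0.0496  0.1719] tilt [-0.004  0.001 -1.   ] yang 170.02 q6 -1.68 F [ 0.   0.7 -2.1] w 0.0227 gf 88.6
 tool delta [ 1.000e-04 -2.600e-03  1.189e-01] roll 0.02
top 383 ((0.4182838499546051, 0.04139916971325874), (0.10470322519540787, 0.024583429098129272), 81.1145248413086) [0.174  0.1787 0.1831] front y [-0.00694941  0.09096376]
top plane slope [-0.198 -0.039  0.264]
side 477 ((0.4192388951778412, 0.04423088580369949), (0.11016532778739929, 0.026177600026130676), 79.16686248779297) [0.1427 0.1776 0.1802] front y [-0.00487912  0.0974623 ]
top plane slope [ 0.046 -0.026  0.16 ]
```

```bash
cat >> h.py <<'E'
def offcuts(tag=None):
    for n in("top","side"):
        c=cap(n); w=pts(c); z=w[...,2]
        if tag: save(c,n+tag+".png")
        h=cv2.cvtColor(c["img"],cv2.COLOR_RGB2HSV)
        q=np.stack([(w[...,:2]-O)@SX,(w[...,:2]-O)@SY],-1)
        m=(h[...,1]>110)&(h[...,2]>70)&(h[...,0]>5)&(h[...,0]<38)&(abs(q[...,0])<.075)&(q[...,1]>-.19)&(q[...,1]<.24)&(z<.085)&(z>.005)
        N,l,st,ce=cv2.connectedComponentsWithStats(m.astype(np.uint8),connectivity=4)
        for i in range(1,N):
            if st[i,4]>=8:
                k=l==i; r=np.percentile(q[k],[3,97],axis=0)*1000; print(n,st[i,4],"px",ce[i].round(),"x",r[:,0].round(),"y",r[:,1].round(),"z",np.percentile(z[k],[5,95]).round(3))
E
python3 - <<'E'
from h import *
offcuts("4")
c=cv2.imread("pics/top4.png"); cv2.imwrite("pics/c4.png",cv2.resize(c[140:260,210:400],None,fx=4,fy=4))
go(*sl(-.027-.107,-.105),.17,78.2)
E
```

```text
top 95 px [294. 168.] x [36. 61.] y [31. 59.] z [0.069 0.08 ]
top 66 px [322. 182.] x [18. 39.] y [-47. -27.] z [0.071 0.081]
top 53 px [288. 185.] x [-10.   9.] y [41. 60.] z [0.074 0.084]
top 97 px [305. 193.] x [-25.   4.] y [-13.  11.] z [0.074 0.084]
top 114 px [287. 198.] x [-53. -21.] y [30. 59.] z [0.061 0.081]
top 105 px [317. 203.] x [-43. -16.] y [-53. -24.] z [0.074 0.083]
side 704 px [304. 230.] x [-49.  36.] y [-42.  62.] z [0.062 0.08 ]
side 175 px [265. 235.] x [36. 62.] y [33. 63.] z [0.06  0.076]
side 144 px [285. 242.] x [-10.   9.] y [46. 67.] z [0.062 0.081]
t 8.95 pos [ 0.4033 -0.0498  0.1727] tilt [-0.002  0.001 -1.   ] yang 170.02 q6 -1.68 F [-0.6 -0.6 -1.9] w 0.0228 gf 88.6
 tool delta [-0.0858 -0.0317  0.0027] roll 91.82
```

View pics/c4.png

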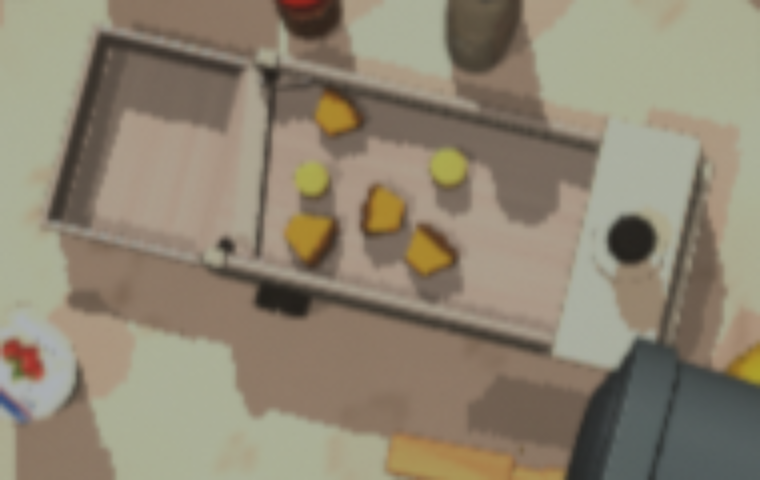

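The six offcuts lie at slicer y −53 to +60 mm, and the bed behind them is empty. The knob is at (632,240) in the crop. I'll position and turn the brush.

Request:
drive_tool:
  rows:
    - {"tx": -0.035, "ty": -0.011, "tz": -0.013, "roll": 0}
    - {"tx": -0.035, "ty": -0.011, "tz": 0, "roll": 0}
    - {"tx": -0.036, "ty": -0.01, "tz": 0, "roll": 0}
    - {"tx": 0, "ty": 0, "tz": 0, "roll": 6}
    - {"tx": 0, "ty": 0, "tz": 0, "roll": 8}

```text
time_s: 9.45
tool_pos: [0.4539, 0.05, 0.186]
orientation: [1.708, -2.636, -0.001]
wrist_force: [-0.3, 0.1, -2.6]
width: 0.0231
grasp_force: 88.7
```

Request:
drive_tool:
  rows:
    - {"tx": 0, "ty": 0, "tz": 0, "roll": 8.5}
    - {"tx": 0, "ty": 0, "tz": 0, "roll": 8.5}
    - {"tx": 0, "ty": 0, "tz": 0, "roll": 8.5}
    - {"tx": 0, "ty": 0, "tz": 0, "roll": 8.5}
    - {"tx": 0, "ty": 0, "tz": 0, "roll": 8.5}

```text
time_s: 9.95
tool_pos: [0.4534, 0.0489, 0.186]
orientation: [0.631, -3.076, -0.001]
wrist_force: [0.5, 0.2, -1.8]
width: 0.0226
grasp_force: 88.6
```

Request:
drive_tool:
  rows:
    - {"tx": 0, "ty": 0, "tz": 0, "roll": 8.5}
    - {"tx": 0, "ty": 0, "tz": 0, "roll": 8.5}
    - {"tx": 0, "ty": 0, "tz": 0, "roll": 8.5}
    - {"tx": 0, "ty": 0, "tz": 0, "roll": 7}
    - {"tx": 0, "ty": 0, "tz": 0, "roll": 3}

```text
time_s: 10.45
tool_pos: [0.4534, 0.049, 0.186]
orientation: [-0.333, -3.122, -0.001]
wrist_force: [-0.4, 0.3, -1.8]
width: 0.0227
grasp_force: 88.6
```

```bash
cat >> h.py <<'E'
def brush(tag):
    for n in("top","side"):
        c=cap(n); w=pts(c); z=w[...,2]; save(c,n+tag+".png")
        h=cv2.cvtColor(c["img"],cv2.COLOR_RGB2HSV)
        q=np.stack([(w[...,:2]-O)@SX,(w[...,:2]-O)@SY],-1)
        m=(h[...,1]>90)&(h[...,0]>5)&(h[...,0]<28)&(h[...,2]>80)&(abs(q[...,0])<.2)&(abs(q[...,1])<.2)&(z>.1)&(w[...,0]>.3)
        N,l,st,ce=cv2.connectedComponentsWithStats(m.astype(np.uint8)); 
        if N<2: continue
        k=l==1+np.argmax(st[1:,4]); p=q[k]; r=cv2.minAreaRect((p*1000).astype(np.float32))
        t=np.c_[p,w[k][:,2]]; t=t[t[:,2]>np.percentile(t[:,2],60)-.008]
        cf=np.linalg.lstsq(np.c_[t[:,:2],np.ones(len(t))],t[:,2],rcond=None)[0]
        print(n,k.sum(),"x",np.percentile(p[:,0],[1,99]).round(3),"y",np.percentile(p[:,1],[1,99]).round(3),np.round(r[1]),round(r[2],1),"z50",np.median(t[:,2]).round(4),"slope",cf[:2].round(3))
E
python3 - <<'E'
from h import *
brush("5")
go(*sl(-.024-.107,-.085),.116,78.2)
E
```

```text
top 162 x [-0.027  0.012] y [-0.099 -0.074] [25. 40.] 89.3 z50 0.1923 slope [-0.055 -0.015]
side 685 x [-0.122  0.012] y [-0.092 -0.065] [ 42. 145.] 78.9 z50 0.1917 slope [-0.027 -0.142]
t 10.55 pos [0.4534 0.0489 0.1861] tilt [-0.001  0.001 -1.   ] yang 78.03 q6 0.18 F [ 0.1  0.3 -2.5] w 0.0224 gf 88.6
 tool delta [-0.0032 -0.0002  0.07  ] roll -0.17
```

Request:
drive_tool:
  rows:
    - {"tx": -0.003, "ty": 0, "tz": 0.015, "roll": -0.2}
    - {"tx": 0, "ty": 0, "tz": 0.02, "roll": 0}
    - {"tx": 0, "ty": 0, "tz": 0.02, "roll": 0}
    - {"tx": 0, "ty": 0, "tz": 0.012, "roll": 0}
    - {"tx": 0, "ty": 0, "tz": 0.003, "roll": 0}

```text
time_s: 11.05
tool_pos: [0.4552, 0.0483, 0.1149]
orientation: [-0.32, -3.121, -0.0]
wrist_force: [-1.4, 0.6, -1.9]
width: 0.0225
grasp_force: 88.7
```

Request:
drive_tool:
  rows:
    - {"tx": 0, "ty": 0.01, "tz": 0, "roll": 0}
    - {"tx": 0, "ty": 0.01, "tz": 0, "roll": 0}
    - {"tx": 0, "ty": 0.012, "tz": 0, "roll": 0}
    - {"tx": 0, "ty": 0.012, "tz": 0, "roll": 0}
    - {"tx": 0, "ty": 0.012, "tz": 0, "roll": 0}

```text
time_s: 11.55
tool_pos: [0.4688, 0.1044, 0.117]
orientation: [0.321, 3.124, 0.001]
wrist_force: [0.4, -0.7, -2.0]
width: 0.0224
grasp_force: 90.6
```

```bash
python3 - <<'E'
from h import *
go(*sl(-.024-.107,-.029),.116,78.2)
offcuts("6")
brush("6b")
E
```

```text
t 11.55 pos [0.4688 0.1044 0.117 ] tilt [ 0.001  0.    -1.   ] yang 78.26 q6 0.29 F [ 0.4 -0.7 -2. ] w 0.0224 gf 90.6
 tool delta [ 0.0006 -0.0016  0.001 ] roll 0.06
top 95 px [294. 168.] x [35. 62.] y [31. 59.] z [0.069 0.079]
top 59 px [322. 181.] x [20. 39.] y [-48. -26.] z [0.071 0.083]
top 53 px [288. 185.] x [-9.  9.] y [41. 60.] z [0.076 0.083]
top 120 px [300. 188.] x [-18.  14.] y [ 1. 33.] z [0.073 0.084]
top 35 px [287. 195.] x [-33. -20.] y [32. 59.] z [0.057 0.08 ]
side 101 px [291. 217.] x [13. 42.] y [-43. -12.] z [0.062 0.078]
side 724 px [299. 237.] x [-49.  11.] y [-7. 65.] z [0.062 0.081]
side 176 px [265. 235.] x [36. 62.] y [35. 63.] z [0.06  0.076]
top 102 x [-0.012  0.015] y [-0.04  -0.015] [25. 30.] 89.5 z50 0.1228 slope [-0.068  0.045]
side 708 x [-0.118  0.016] y [-0.035 -0.007] [ 49. 144.] 77.0 z50 0.1222 slope [-0.029  0.033]
```

Request:
drive_tool:
  rows:
    - {"tx": 0, "ty": 0.013, "tz": 0, "roll": 0}
    - {"tx": 0, "ty": 0.013, "tz": 0, "roll": 0}
    - {"tx": -0.002, "ty": 0.013, "tz": 0, "roll": 0}
    - {"tx": -0.003, "ty": 0.013, "tz": 0, "roll": 0}
    - {"tx": -0.003, "ty": 0.013, "tz": 0, "roll": 0}

```text
time_s: 12.25
tool_pos: [0.4899, 0.1663, 0.1166]
orientation: [0.322, 3.125, 0.0]
wrist_force: [0.3, 0.0, -1.8]
width: 0.0222
grasp_force: 91.1
```

Request:
drive_tool:
  rows:
    - {"tx": -0.002, "ty": 0.01, "tz": 0, "roll": 0}
    - {"tx": 0, "ty": 0.01, "tz": 0, "roll": 0}
    - {"tx": 0, "ty": 0.01, "tz": 0, "roll": 0}
    - {"tx": 0, "ty": 0.01, "tz": 0, "roll": 0}
    - {"tx": 0, "ty": 0.01, "tz": 0, "roll": 0}

```text
time_s: 12.75
tool_pos: [0.5013, 0.2144, 0.1165]
orientation: [-0.322, -3.124, -0.0]
wrist_force: [0.5, 0.0, -2.1]
width: 0.0222
grasp_force: 91.5
```

```bash
python3 - <<'E'
from h import *
go(*sl(-.014-.107,.125),.116,78.2)
offcuts("7")
c=cv2.imread("pics/side7.png"); cv2.imwrite("pics/c7.png",cv2.resize(c[150:340,190:400],None,fx=3.1,fy=3.1))
E
```

```text
t 12.75 pos [0.5013 0.2144 0.1165] tilt [-0.001  0.    -1.   ] yang 78.22 q6 0.49 F [ 0.5  0.  -2.1] w 0.0222 gf 91.5
 tool delta [-0.      0.038   0.0005] roll 0.02
top 235 px [265. 175.] x [-29.  44.] y [ 96. 150.] z [0.021 0.083]
top 96 px [294. 168.] x [36. 62.] y [31. 61.] z [0.064 0.08 ]
top 73 px [322. 182.] x [18. 45.] y [-48. -26.] z [0.06  0.081]
side 132 px [292. 217.] x [19. 43.] y [-43. -20.] z [0.061 0.079]
side 36 px [259. 236.] x [51. 63.] y [53. 64.] z [0.062 0.076]
side 797 px [271. 261.] x [-48.  45.] y [101. 136.] z [0.059 0.081]
side 162 px [256. 288.] x [ 7. 27.] y [139. 159.] z [0.009 0.027]
```

View pics/c7.png

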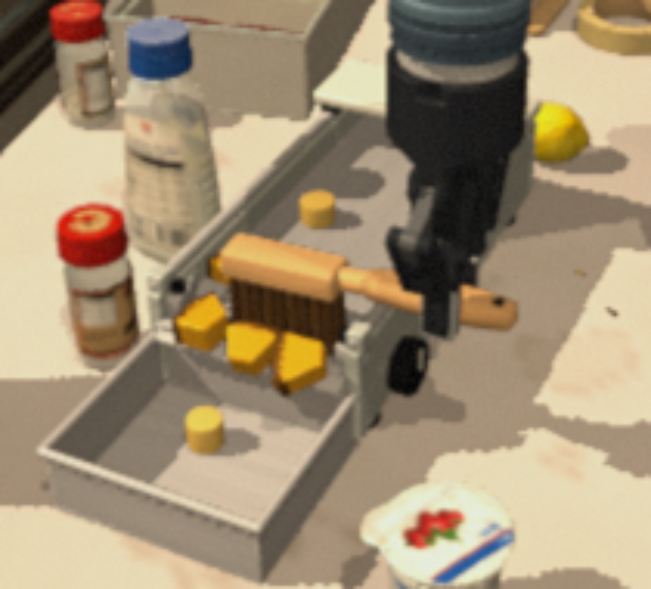

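One plug is in the pan (205,430 in the crop) and three wedges are at the lip in front of the brush. I'll continue over the edge.

Request:
drive_tool:
  rows:
    - {"tx": 0, "ty": 0.008, "tz": 0, "roll": 0}
    - {"tx": 0, "ty": 0.008, "tz": 0, "roll": 0}
    - {"tx": 0, "ty": 0.008, "tz": 0, "roll": 0}
    - {"tx": 0, "ty": 0.008, "tz": 0, "roll": 0}
    - {"tx": 0, "ty": 0.008, "tz": 0, "roll": 0}

```text
time_s: 13.35
tool_pos: [0.5099, 0.2534, 0.1166]
orientation: [0.322, 3.125, 0.0]
wrist_force: [-0.6, -0.2, -1.3]
width: 0.0224
grasp_force: 91.6
```

Request:
drive_tool:
  rows:
    - {"tx": 0, "ty": 0.002, "tz": 0, "roll": 0}
    - {"tx": 0, "ty": 0, "tz": 0, "roll": 0}
    - {"tx": 0, "ty": 0, "tz": -0.02, "roll": 0}
    - {"tx": 0, "ty": 0, "tz": -0.025, "roll": 0}
    - {"tx": 0, "ty": 0, "tz": -0.025, "roll": 0}

```text
time_s: 13.85
tool_pos: [0.5095, 0.2541, 0.187]
orientation: [-0.323, -3.124, 0.001]
wrist_force: [1.5, -0.1, -1.9]
width: 0.0228
grasp_force: 91.6
```

```bash
python3 - <<'E'
from h import *
go(*sl(.022-.107,-.080),.186,78.2)
offcuts("8")
brush("8b")
E
```

```text
t 13.85 pos [0.5095 0.2541 0.187 ] tilt [-0.001 -0.001 -1.   ] yang 78.19 q6 0.56 F [ 1.5 -0.1 -1.9] w 0.0228 gf 91.6
 tool delta [-0.0361 -0.2075  0.0012] roll -0.01
top 61 px [266. 162.] x [40. 68.] y [123. 144.] z [0.023 0.04 ]
top 96 px [294. 168.] x [35. 63.] y [32. 59.] z [0.068 0.079]
top 73 px [322. 182.] x [17. 44.] y [-47. -26.] z [0.06  0.081]
top 25 px [261. 186.] x [-25.  -2.] y [124. 135.] z [0.006 0.042]
top 14 px [245. 191.] x [-44. -32.] y [164. 173.] z [0.016 0.03 ]
top 12 px [253. 195.] x [-50. -37.] y [140. 146.] z [0.018 0.029]
side 19 px [292. 222.] x [20. 33.] y [-26. -20.] z [0.06  0.066]
side 53 px [264. 239.] x [37. 61.] y [52. 65.] z [0.06  0.072]
side 392 px [249. 280.] x [ 9. 65.] y [119. 158.] z [0.009 0.036]
side 355 px [277. 294.] x [-50. -12.] y [132. 178.] z [0.018 0.038]
top 390 x [-0.079  0.026] y [0.116 0.141] [120.  30.] 5.3 z50 0.1963 slope [-0.033 -0.129]
side 1001 x [-0.107  0.026] y [0.121 0.154] [ 44. 153.] 76.7 z50 0.1939 slope [-0.028  0.008]
```

Request:
drive_tool:
  rows:
    - {"tx": -0.008, "ty": -0.04, "tz": 0, "roll": 0}
    - {"tx": -0.008, "ty": -0.045, "tz": 0, "roll": 0}
    - {"tx": -0.008, "ty": -0.045, "tz": 0, "roll": 0}
    - {"tx": -0.008, "ty": -0.045, "tz": 0, "roll": 0}
    - {"tx": -0.008, "ty": -0.03, "tz": 0, "roll": 0}

```text
time_s: 14.55
tool_pos: [0.5053, 0.0431, 0.1846]
orientation: [-0.325, -3.121, 0.002]
wrist_force: [0.7, 0.7, -2.1]
width: 0.0226
grasp_force: 91.6
```

Request:
drive_tool:
  rows:
    - {"tx": 0, "ty": 0, "tz": 0.01, "roll": 0}
    - {"tx": 0, "ty": 0, "tz": 0.02, "roll": 0}
    - {"tx": 0, "ty": 0, "tz": 0, "roll": 0}
    - {"tx": 0, "ty": 0, "tz": 0, "roll": 0}
    - {"tx": 0, "ty": 0, "tz": 0, "roll": 0}

```text
time_s: 15.05
tool_pos: [0.5074, 0.0464, 0.1567]
orientation: [-0.321, -3.125, -0.0]
wrist_force: [0.6, -0.0, -1.6]
width: 0.0225
grasp_force: 91.6
```

```bash
python3 - <<'E'
from h import *
go(*sl(.026-.107,-.080),.116,78.2)
brush("9")
E
```

```text
t 15.05 pos [0.5074 0.0464 0.1567] tilt [-0.  0. -1.] yang 78.27 q6 0.17 F [ 0.6 -0.  -1.6] w 0.0225 gf 91.6
 tool delta [ 0.0003 -0.0038  0.0407] roll 0.07
top 71 x [0.117 0.143] y [0.078 0.102] [26. 25.] 13.3 z50 0.1081 slope [-0.013 -0.018]
side 650 x [-0.068  0.067] y [-0.115 -0.058] [141. 163.] 2.4 z50 0.1623 slope [-0.029 -0.091]
```

Request:
drive_tool:
  rows:
    - {"tx": 0.003, "ty": -0.004, "tz": 0.01, "roll": 0}
    - {"tx": 0, "ty": 0, "tz": 0.015, "roll": 0}
    - {"tx": 0, "ty": 0, "tz": 0.012, "roll": 0}
    - {"tx": 0, "ty": 0, "tz": 0.003, "roll": 0}
    - {"tx": 0, "ty": 0, "tz": 0, "roll": 0}

```text
time_s: 15.65
tool_pos: [0.5029, 0.0425, 0.1159]
orientation: [-0.322, -3.123, 0.0]
wrist_force: [-0.8, 0.5, -0.9]
width: 0.0226
grasp_force: 91.6
```

Request:
drive_tool:
  rows:
    - {"tx": 0, "ty": 0.01, "tz": 0, "roll": 0}
    - {"tx": 0, "ty": 0.012, "tz": 0, "roll": 0}
    - {"tx": 0, "ty": 0.012, "tz": 0, "roll": 0}
    - {"tx": 0, "ty": 0.013, "tz": 0, "roll": 0}
    - {"tx": 0, "ty": 0.013, "tz": 0, "roll": 0}

```text
time_s: 16.15
tool_pos: [0.5163, 0.1027, 0.1168]
orientation: [0.321, 3.125, 0.0]
wrist_force: [-0.0, -0.5, -2.2]
width: 0.0227
grasp_force: 91.6
```

Request:
drive_tool:
  rows:
    - {"tx": 0, "ty": 0.012, "tz": 0, "roll": 0}
    - {"tx": 0, "ty": 0.012, "tz": 0, "roll": 0}
    - {"tx": 0, "ty": 0.01, "tz": 0, "roll": 0}
    - {"tx": 0, "ty": 0.01, "tz": 0, "roll": 0}
    - {"tx": 0, "ty": 0.01, "tz": 0, "roll": 0}

```text
time_s: 16.65
tool_pos: [0.527, 0.1549, 0.1165]
orientation: [-0.323, -3.125, -0.0]
wrist_force: [-0.2, 0.2, -2.0]
width: 0.0225
grasp_force: 91.5
```

```bash
python3 - <<'E'
from h import *
go(*sl(.015-.107,.05),.116,78.2)
offcuts("10")
E
```

```text
t 16.65 pos [0.527  0.1549 0.1165] tilt [-0.  0. -1.] yang 78.21 q6 0.38 F [-0.2  0.2 -2. ] w 0.0225 gf 91.5
 tool delta [0.0083 0.016  0.0005] roll 0.01
top 27 px [265. 160.] x [54. 68.] y [125. 145.] z [0.024 0.038]
side 327 px [268. 240.] x [12. 62.] y [49. 78.] z [0.062 0.078]
side 403 px [249. 281.] x [ 8. 64.] y [119. 159.] z [0.009 0.036]
side 356 px [277. 294.] x [-50. -12.] y [132. 177.] z [0.018 0.038]
```

Request:
drive_tool:
  rows:
    - {"tx": 0.003, "ty": 0.006, "tz": 0, "roll": 0}
    - {"tx": 0.003, "ty": 0.006, "tz": 0, "roll": 0}
    - {"tx": 0.003, "ty": 0.006, "tz": 0, "roll": 0}
    - {"tx": 0, "ty": 0.008, "tz": 0, "roll": 0}
    - {"tx": 0, "ty": 0.008, "tz": 0, "roll": 0}

```text
time_s: 17.25
tool_pos: [0.5243, 0.189, 0.1165]
orientation: [-0.325, -3.124, 0.003]
wrist_force: [-4.7, -5.6, -0.4]
width: 0.0225
grasp_force: 91.8
```

Request:
drive_tool:
  rows:
    - {"tx": 0, "ty": 0.008, "tz": 0, "roll": 0}
    - {"tx": 0, "ty": 0.008, "tz": 0, "roll": 0}
    - {"tx": 0, "ty": 0.008, "tz": 0, "roll": 0}
    - {"tx": 0, "ty": 0.008, "tz": 0, "roll": 0}
    - {"tx": 0, "ty": 0.008, "tz": 0, "roll": 0}

```text
time_s: 17.75
tool_pos: [0.5337, 0.2294, 0.1168]
orientation: [0.322, 3.124, 0.001]
wrist_force: [0.2, -0.2, -1.4]
width: 0.0224
grasp_force: 91.6
```

```bash
python3 - <<'E'
from h import *
go(*sl(.015-.107,.128),.116,78.2)
offcuts("11")
E
```

```text
t 17.75 pos [0.5337 0.2294 0.1168] tilt [ 0.001  0.001 -1.   ] yang 78.24 q6 0.5 F [ 0.2 -0.2 -1.4] w 0.0224 gf 91.6
 tool delta [-0.0004  0.0197  0.0008] roll 0.04
top 22 px [263. 161.] x [48. 69.] y [136. 146.] z [0.014 0.033]
top 43 px [259. 174.] x [ 5. 27.] y [136. 152.] z [0.021 0.03 ]
top 9 px [259. 187.] x [-27. -14.] y [127. 133.] z [0.031 0.043]
side 1058 px [262. 283.] x [-46.  61.] y [122. 174.] z [0.014 0.049]
```

Request:
drive_tool:
  rows:
    - {"tx": 0, "ty": 0.008, "tz": 0, "roll": 0}
    - {"tx": 0, "ty": 0.008, "tz": 0, "roll": 0}
    - {"tx": 0, "ty": 0.002, "tz": 0, "roll": 0}
    - {"tx": 0, "ty": 0, "tz": -0.02, "roll": 0}
    - {"tx": 0, "ty": 0, "tz": -0.03, "roll": 0}

```text
time_s: 18.35
tool_pos: [0.535, 0.2455, 0.1649]
orientation: [-0.322, -3.12, 0.003]
wrist_force: [1.6, 0.6, -2.1]
width: 0.0223
grasp_force: 91.6
```

Request:
drive_tool:
  rows:
    - {"tx": 0, "ty": -0.03, "tz": -0.02, "roll": 0}
    - {"tx": 0.03, "ty": -0.03, "tz": 0, "roll": 0}
    - {"tx": 0.03, "ty": -0.03, "tz": 0, "roll": 0}
    - {"tx": 0.03, "ty": -0.02, "tz": 0, "roll": 0}
    - {"tx": 0, "ty": 0, "tz": 0, "roll": 0}

```text
time_s: 18.85
tool_pos: [0.4199, 0.1547, 0.1854]
orientation: [-0.323, -3.118, 0.004]
wrist_force: [-0.9, -0.2, -2.1]
width: 0.0226
grasp_force: 91.6
```

```bash
python3 - <<'E'
from h import *
go(.4045,-.05,.186,170)
offcuts("12")
a=cv2.imread("pics/side12.png")[210:345,195:345]; b=cv2.imread("pics/top12.png")[140:260,210:400]
cv2.imwrite("pics/c12.png",np.hstack([cv2.resize(a,(440,396)),cv2.resize(b,(360,396))]))
E
```

```text
t 18.85 pos [0.4199 0.1547 0.1854] tilt [-0.007 -0.002 -1.   ] yang 78.15 q6 0.42 F [-0.9 -0.2 -2.1] w 0.0226 gf 91.6
 tool delta [-2.700e-02 -2.035e-01 -2.000e-04] roll -91.85
top 209 px [262. 173.] x [-24.  63.] y [123. 150.] z [0.022 0.049]
top 117 px [250. 192.] x [-54. -24.] y [140. 172.] z [0.018 0.039]
side 1047 px [262. 284.] x [-46.  60.] y [122. 174.] z [0.012 0.047]
```

View pics/c12.png

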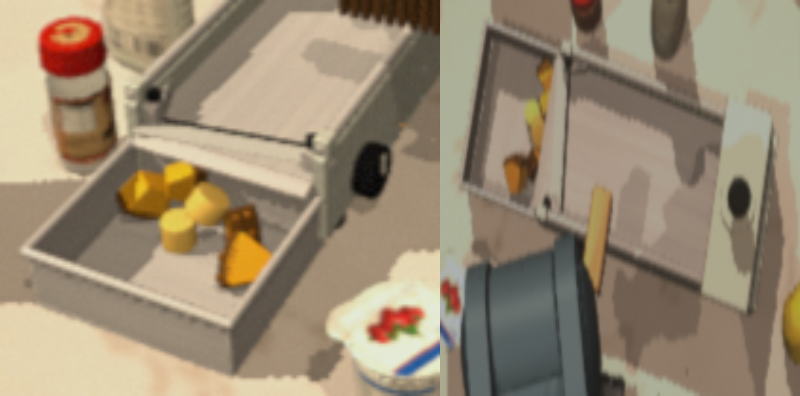

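The bed is clear and all six offcuts lie in the pan: four wedges at (145,195), (180,180), (240,225) and (245,260), and two plugs at (205,205) and (178,230). The carriage is still back. Next I'll put the brush down at its old place.

Request:
drive_tool:
  rows:
    - {"tx": 0, "ty": 0, "tz": 0, "roll": -6}
    - {"tx": 0, "ty": 0, "tz": 0, "roll": -8.5}
    - {"tx": 0, "ty": 0, "tz": 0, "roll": -8.5}
    - {"tx": 0, "ty": 0, "tz": 0, "roll": -8.5}
    - {"tx": 0, "ty": 0, "tz": 0, "roll": -8.5}

```text
time_s: 19.45
tool_pos: [0.4284, 0.1573, 0.187]
orientation: [-0.775, 3.042, -0.001]
wrist_force: [-0.1, -1.4, -2.3]
width: 0.0226
grasp_force: 91.6
```

Request:
drive_tool:
  rows:
    - {"tx": 0, "ty": 0, "tz": 0, "roll": -8.5}
    - {"tx": 0, "ty": 0, "tz": 0, "roll": -8.5}
    - {"tx": 0, "ty": 0, "tz": 0, "roll": -8.5}
    - {"tx": 0, "ty": 0, "tz": 0, "roll": -8.5}
    - {"tx": 0, "ty": 0, "tz": 0, "roll": -8.5}

```text
time_s: 19.95
tool_pos: [0.4285, 0.1572, 0.1871]
orientation: [-1.825, 2.555, -0.002]
wrist_force: [0.5, -0.4, -2.2]
width: 0.0221
grasp_force: 91.5
```

Request:
drive_tool:
  rows:
    - {"tx": 0, "ty": 0, "tz": 0, "roll": -8.5}
    - {"tx": 0.035, "ty": 0, "tz": 0, "roll": 0}
    - {"tx": 0.045, "ty": 0, "tz": 0, "roll": 0}
    - {"tx": 0.045, "ty": 0, "tz": 0, "roll": 0}
    - {"tx": 0.035, "ty": 0, "tz": 0, "roll": 0}

```text
time_s: 20.45
tool_pos: [0.398, -0.0027, 0.1873]
orientation: [-2.002, 2.42, -0.005]
wrist_force: [1.3, -0.6, -0.9]
width: 0.0227
grasp_force: 91.6
```

```bash
python3 - <<'E'
from h import *
go(.4045,-.05,.065,170)
E
```

```text
t 20.45 pos [ 0.398  -0.0027  0.1873] tilt [ 0.003 -0.002 -1.   ] yang 169.22 q6 -1.55 F [ 1.3 -0.6 -0.9] w 0.0227 gf 91.6
 tool delta [ 0.0451 -0.0148  0.1224] roll -0.78
```

Request:
drive_tool:
  rows:
    - {"tx": 0.025, "ty": -0.005, "tz": 0.02, "roll": -0.8}
    - {"tx": 0.02, "ty": 0, "tz": 0.03, "roll": 0}
    - {"tx": 0, "ty": 0, "tz": 0.035, "roll": 0}
    - {"tx": 0, "ty": 0, "tz": 0.027, "roll": 0}
    - {"tx": 0, "ty": 0, "tz": 0.01, "roll": 0}

```text
time_s: 20.95
tool_pos: [0.3932, -0.046, 0.0628]
orientation: [2.018, -2.405, -0.002]
wrist_force: [-0.4, 0.4, -1.2]
width: 0.0224
grasp_force: 91.6
```

Request:
drive_tool:
  rows:
    - {"tx": 0, "ty": 0, "tz": 0.003, "roll": 0}
    - {"tx": 0, "ty": 0, "tz": 0.003, "roll": 0}
    - {"tx": 0, "ty": 0, "tz": 0.002, "roll": 0}
    - {"tx": 0, "ty": 0, "tz": 0.001, "roll": 0}
    - {"tx": 0, "ty": 0, "tz": 0, "roll": 0}

```text
time_s: 21.45
tool_pos: [0.3944, -0.046, 0.0564]
orientation: [-2.019, 2.405, -0.003]
wrist_force: [0.6, -0.7, -1.3]
width: 0.0225
grasp_force: 91.7
```

```bash
python3 - <<'E'
from h import *
go(.4045,-.05,.055,170)
E
```

```text
t 21.45 pos [ 0.3944 -0.046   0.0564] tilt [ 0.002 -0.001 -1.   ] yang 170.01 q6 -1.67 F [ 0.6 -0.7 -1.3] w 0.0225 gf 91.7
 tool delta [ 0.0022 -0.0107  0.0014] roll 0.01
```

Another 2 mm down, release, then rise straight up.

Request:
drive_tool:
  rows:
    - {"tx": 0, "ty": 0, "tz": 0.001, "roll": 0}
    - {"tx": 0, "ty": 0, "tz": 0.001, "roll": 0}
    - {"tx": 0, "ty": 0, "tz": 0, "roll": 0}
    - {"tx": 0, "ty": 0, "tz": 0, "roll": 0}
    - {"tx": 0, "ty": 0, "tz": 0, "roll": 0}

```text
time_s: 21.95
tool_pos: [0.3942, -0.0463, 0.0543]
orientation: [-2.019, 2.406, -0.003]
wrist_force: [0.1, -2.9, 4.6]
width: 0.0223
grasp_force: 92.3
```

Request:
drive_tool:
  rows:
    - {"tx": 0, "ty": 0, "tz": 0, "roll": 0}
    - {"tx": 0, "ty": 0, "tz": 0, "roll": 0}
    - {"tx": 0, "ty": 0, "tz": 0, "roll": 0}
    - {"tx": 0, "ty": 0, "tz": 0, "roll": 0}
    - {"tx": 0, "ty": 0, "tz": 0, "roll": 0}
  claw: 1

```text
time_s: 22.45
tool_pos: [0.3929, -0.0455, 0.0534]
orientation: [2.02, -2.406, -0.001]
wrist_force: [0.2, -0.1, -0.4]
width: 0.0856
grasp_force: 0.0
```

Request:
drive_tool:
  rows:
    - {"tx": 0, "ty": 0, "tz": -0.02, "roll": 0}
    - {"tx": 0, "ty": 0, "tz": -0.04, "roll": 0}
    - {"tx": 0, "ty": 0, "tz": -0.045, "roll": 0}
    - {"tx": 0, "ty": 0, "tz": -0.045, "roll": 0}
    - {"tx": 0, "ty": 0, "tz": 0, "roll": 0}

```text
time_s: 22.95
tool_pos: [0.3969, -0.0467, 0.2093]
orientation: [-2.016, 2.401, -0.014]
wrist_force: [0.7, 0.2, -0.1]
width: 0.0854
grasp_force: 0.0
```

```bash
python3 - <<'E'
from h import *
go(.4045,-.05,.2,170)
offcuts("14")
a=cv2.imread("pics/side14.png")[150:345,190:450]
cv2.imwrite("pics/c14.png",cv2.resize(a,None,fx=3,fy=3))
E
```

```text
t 22.95 pos [ 0.3969 -0.0467  0.2093] tilt [ 0.01  -0.003 -1.   ] yang 170.03 q6 -1.67 F [ 0.7  0.2 -0.1] w 0.0854 gf 0.0
 tool delta [ 0.002  -0.008   0.0093] roll 0.03
top 211 px [262. 173.] x [-24.  64.] y [122. 150.] z [0.022 0.05 ]
top 116 px [250. 192.] x [-54. -24.] y [140. 171.] z [0.019 0.038]
side 1046 px [262. 284.] x [-46.  59.] y [122. 174.] z [0.013 0.047]
```

View pics/c14.png

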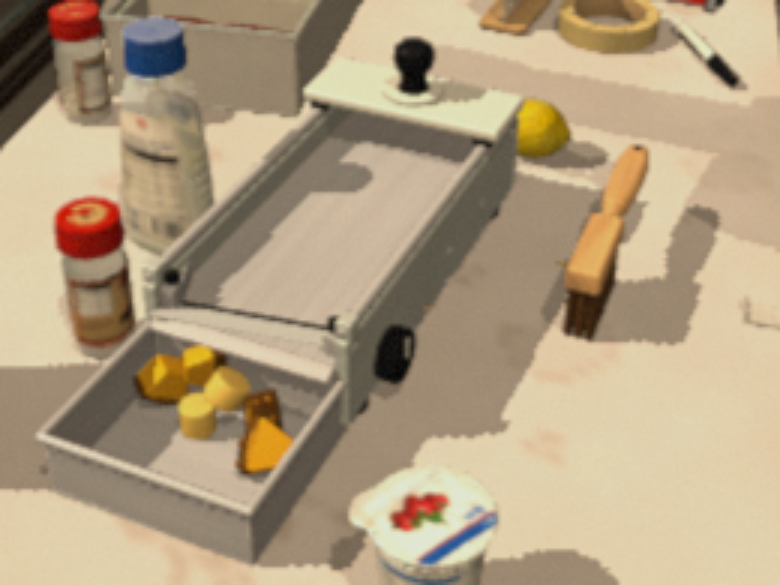

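The brush stands on its bristles at (590,290). The bed is empty, all six offcuts lie in the pan, the carriage is back and the other items haven't moved. Handing in.

```bash
python3 -c "
from cell import robot
print(robot.job_done())"
```

```text
the job is handed in; nothing more can be done
None
```

I handed the job in at about 23 s; no verdict was returned. In the last pictures all six offcuts are in the pan, the carriage is fully back, the brush stands released on its bristles clear of the slicer, and the bottle, jar, lemon and tub look undisturbed.

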